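Scour the griddle plate into its grease drawer

ROBOT

A 6-joint arm with a two-finger parallel gripper is mounted at the origin on a cart in front of the work surface, level with it; the furniture and walls round the work are solid. World frame = base frame: x ahead of the robot, y to its left, z up, the work surface at z = 0. Lengths are in m, angles in rad, forces in N, time in s.
With the tool pointing down it reaches from about 0.3 to 0.875 m from the base axis. Payload 6.4 kg.
Tool frame: the origin (TCP) lies at the very end of the fingers, on their centre line; the grasp point (between the pads) lies 19 mm behind it; z points along the fingers, y is the line along which they close (so a half turn about z gives the same grasp; the last joint's range is limited). The gripper opens to 85 mm and grips with 20 to 120 N. Pads are 22 mm wide; open, the fingers measure 114 mm over their backs; the gripper's body (76 mm by 85 mm) begins 54 mm behind the grasp point. The pads swing forward as they close: fully open they stand 13 mm farther back than shut.
Start: joints at [-1.536, 0.181, 1.607, -0, 1.354, -0.206], TCP at [0.137, -0.558, 0.231] pointing down, gripper open.
Joint ranges: [-2.99, 2.99], [-0.89, 2.07], [0.3, 2.58], [-1.14, 4.28], [0, 2.63], [-3.12, 3.12]. Speed limits (rad/s): [2.57, 2.57, 3.01, 3.14, 3.14, 3.14].

INTERFACE

Orientations are given as a unit quaternion [w, x, y, z].
In Python, from bench import ctrl, imaging, job gives the robot as it stands (ctrl), with the cameras (imaging) and the job (job).
- The arm moves only by the tool send_path, called as name(argument=value, ...), one argument or row to a line, values as JSON. Schema: {"type":"object","properties":{"plan":{"type":"array","items":{"type":"array","items":{"type":"array","items":{"type":"number"},"minItems":7,"maxItems":7},"minItems":1,"maxItems":10},"minItems":1,"maxItems":1},"only":{"type":"string"},"quiet":{"type":"boolean"},"lines":{"type":"string"}},"required":["plan"],"additionalProperties":false}. plan is a list that holds a single list of rows (three levels of brackets), with 1 to 10 rows, each of 7 numbers: dx, dy, dz in units of 100 mm, then a rotation vector rx, ry, rz in units of 0.25 rad, then the opening from 0.0 (shut) to 1.0 (fully open); each row is the pose to reach, as a shift and turn from the pose commanded when the call began, along the tool's axes at that moment; what a row does not reach only later rows make up. A row lasts 1/8 s, in which the tool goes at most 0.0625 m and 0.188 rad, less where a joint would pass 70% of its speed; a pose out of reach is approached as far as the arm can. The fingers move at their own pace and stop on an object; the grip force is fixed at half the most. Time passes only in rows, so rows that do not move let the fingers close. The tool returns the time, the measured TCP pose, the force, the opening and the grip force at its end. only (a regular expression) keeps the lines of the reply that match it, lines (a string "A,B") keeps lines A to B, and quiet returns only ok. Input that does not fit is refused with a message, and nothing moves.
- ctrl.get_obs(): the state, without advancing time (a new reading comes with each control period).
- imaging.camera(name): name is "side" or "top"; returns the picture (480x640x3 uint8, blue, green, red); there is no depth.
- imaging.camera_params(name): a dict with "fovy" (degrees; the focal length in pixels is half the picture's height over the tangent of half this angle, whatever the lens; pixels are square), "cx", "cy" (the principal point, pixels), "view" (4x4, takes a point from world to camera coordinates). Camera axes: x right, y up, looking along -z (the intrinsics and any distortion apply to the point x, -y, -z); pixel columns grow to the right and rows downward; lengths in m; the calibration is good to about 2 mm. A picture is of the moment at which its call begins. camera_params takes no time and is no camera call.
- job.hand_in(): hands the job in; it is judged then, once.
The state is a dict: "time_s": time; "q": joint angles; "dq": joint speeds; "joint_efforts": joint torques, N m; "eef_pos": TCP position; "eef_rot": TCP orientation; "wrist_force": force on the tool from outside, world axes, zero at the start; "torque": the same for the moment, N m; "opening": opening from 0.0 (shut) to 1.0 (fully open); "grasp_force": force on a finger pad.
Only numpy, scipy, OpenCV 4.12 (cv2) and the standard library are available. Lean on these libraries where they do the work, as an engineer would, in place of code of your own. Each camera call takes 0.05 s, during which the arm holds its last target. There are 200 camera calls.

TASK

Clean off the griddle: first push the grease drawer fully home, then take the scouring pad holder by its grip, set it on the plate behind the bread crusts and draw it forward, pressed firmly on the plate the whole way, until all three crusts have dropped through the trough into the drawer. Leave the pad holder standing flat on the plate, and do not shift the mug or the flat tin.

Things in the scene. Friction and masses are not known exactly. Their poses are not given: they have to be found in the camera images.
- griddle: Steel table-top griddle, fixed, 303 long (its x) x 200 wide (y). Origin on the bench under its middle; x to its rear (away from the robot at yaw 0), y to its left. Side walls (inner faces y = +-96) rise to z = 90, front panel to 87, rear guard (x = 136) to 108. A thermostat knob on the left side at x = 60 stands out to y = 117.
- plate_front (a point): Middle of the front edge of the griddle's flat dark plate, on its top: griddle x = -95, y = 0, z = 74. The plate runs back to x = +135 and is 192 wide. In front of this edge the open trough slot, x = -155 to -95 and 192 wide, drops straight into the grease drawer.
- grease_drawer (a joint): Travel of the grease drawer in m along the griddle's +y (out of its left side): 0 is fully home on its stop, 0.05 fully out. It starts part out, slides with 2 N of friction and stays where it is left.
- drawer_grip (a point): Centre of the drawer's grip, a black bar 62 long (griddle x), 12 wide (y) and 18 high, carried by two rods on the left of the griddle; top 52 above the bench. With the drawer home it is at griddle x = -125, y = +141, z = 43, its outer face at y = +147. It is pushed towards griddle -y.
- drawer_floor (a point): Middle of the inner floor of the grease drawer (open tray 55 x 187 inside, 32 deep; axes as the griddle's); with the drawer home it is at griddle x = -125, y = 0, z = 15.5, under the trough.
- pad_holder: Scouring pad holder, 0.2 to 0.3 kg, standing on its pad on the bench. Origin: middle of the unpressed pad's underside; z up. Grey cap 68 (its x) x 158 (its y), z = 14 to 39; firm grey pad 60 x 150 under it, z = 0 to 22, gives up to 10 mm into the cap, 1.3 N per mm (2 under its own weight). Bar grip along its y on two posts. Same either way round (half turn).
- pad_holder_grip (a point): Centre of the bar grip, 81 above the pad's underside: bar 124 long (holder y), 24 wide (holder x) and 22 high; 30 mm free beneath it. Grip it across its 24 mm, near the middle.
- crust0: Brown bread crust, about 48 x 23 x 14, loose on the plate; origin in the middle of its underside.
- crust1: A second such crust.
- crust2: A third such crust.
- mug: Orange mug, 78 wide, 101 high, on the bench to the right in front of the microwave. A bystander.
- flat_tin: Flat closed oval food tin with a blue top, 63 x 105 x 24, lying on the bench between the griddle and the pad holder. A bystander.
- coffee_urn: White coffee urn, fixed furniture, 550 high; origin on the bench under it. Its body reaches 90 in front of the origin (towards the robot, world -x) and 140 to either side; its black tap and lever stick out in front at y = 0 of the urn, to 188 in front of the origin, between 120 and 245 above the bench: carry things round or over them.

How it is judged:
On the way, in this order (a step that is already met when the one before it is completed fails the run):
1. the grease drawer is pushed home (within 4 mm of its stop) (value of joint grease_drawer below 0.004 m), for 0.2 s.
2. the pad holder is pressed on the rear of the plate, behind the crusts, with more than 4 N (contact force between pad_holder and griddle above 4 N and x of pad_holder in the frame of griddle above 0.06 m), for 0.2 s.
3. on the way forward, over the middle of the plate (holder at griddle x = -30 to +30 mm), it is still pressed with more than 4 N (contact force between pad_holder and griddle above 4 N and x of pad_holder in the frame of griddle between -0.03 and 0.03 m), for 0.1 s.
4. at the front edge of the plate (holder beyond griddle x = -50 mm) it is still pressed with more than 4 N (contact force between pad_holder and griddle above 4 N and x of pad_holder in the frame of griddle below -0.05 m), for 0.1 s.
At the end, for the whole second after the job is handed in: The grease drawer is home within 6 mm; all three crusts lie in it, at rest (inside its walls, more than 14 mm below the plate's top); the pad holder stands released, flat (within 0.1 rad) and at rest on the plate (x of crust0 in the frame of drawer_floor between -0.03 and 0.03 m and y of crust0 in the frame of drawer_floor between -0.096 and 0.096 m and z of crust0 in the frame of drawer_floor between -0.01 and 0.045 m and linear speed of each of crust0, crust1, crust2 below 0.03 m/s and x of crust1 in the frame of drawer_floor between -0.03 and 0.03 m and y of crust1 in the frame of drawer_floor between -0.096 and 0.096 m and z of crust1 in the frame of drawer_floor between -0.01 and 0.045 m and x of crust2 in the frame of drawer_floor between -0.03 and 0.03 m and y of crust2 in the frame of drawer_floor between -0.096 and 0.096 m and z of crust2 in the frame of drawer_floor between -0.01 and 0.045 m and value of joint grease_drawer below 0.006 m and z of pad_holder in the frame of griddle between 0.06 and 0.078 m and x of pad_holder in the frame of griddle between -0.095 and 0.14 m and angle between pad_holder's own z axis and vertical below 0.1 rad and linear speed of pad_holder below 0.02 m/s); the robot touches nothing.
It fails at once if the pad holder is lifted off the plate (by 5 to 40 mm) in mid-stroke, between griddle x = -45 and +50 mm (x of pad_holder in the frame of griddle between -0.045 and 0.05 m and y of pad_holder in the frame of griddle between -0.09 and 0.09 m and z of pad_holder in the frame of griddle between 0.079 and 0.114 m).
It fails at once if the pad holder is rammed on the griddle with more than 35 N (contact force between pad_holder and griddle above 35 N).
It fails at once if the mug or the flat tin is moved by more than 30 mm (distance of any of mug, flat_tin from where it was at the start of the episode above 0.03 m).
It also fails if it takes over 72 s, if anything falls off the work surface, if the arm or the gripper's body presses on something with over 40 N, if the wrist force passes 120 N, or if a joint passes its speed limit or range.

## Working session

There is one attempt and no reset: what is moved stays moved. The work goes in short steps, Python scripts to look and compute and a tool call to move; the robot and the scene stay as the last step left them, time stands still between calls to the robot, and variables do not carry over. Pictures are saved under pics/ and viewed, at most 10 in all, crops included, and the job is handed in when it is done.

```bash
ls; mkdir -p pics; python3 - <<'E'
from bench import ctrl, imaging, job
import cv2
o=ctrl.get_obs();print(o)
for n in("side","top"):
    cv2.imwrite(f"pics/{n}0.png",imaging.camera(n));print(imaging.camera_params(n))
E
```

```text
bench.py
pics
{'time_s': 0.0, 'q': array([-1.53627829e+00,  1.81520596e-01,  1.60801245e+00, -1.22491720e-05,
        1.35381369e+00, -2.06318633e-01]), 'dq': array([-2.14515803e-04,  1.28608065e-04,  9.88912594e-04, -4.70392247e-04,
        2.30182849e-05,  5.28876514e-04]), 'joint_efforts': array([-3.49793218e-04, -4.44868934e+01, -3.51338124e+01, -3.70267790e-04,
        9.11302603e-03, -2.35544763e-05]), 'eef_pos': array([ 0.13712938, -0.55783412,  0.23039351]), 'eef_rot': array([-8.74320815e-04,  9.92757929e-01,  1.20128789e-01,  6.92877507e-05]), 'wrist_force': array([-0.3676727 , -0.26622223,  0.02178597]), 'torque': array([-0.03159179,  0.01441485, -0.01694167]), 'grasp_force': 0.0, 'opening': 1.000184556638281}
{'fovy': 54.409668323681345, 'cx': 315.40633776145785, 'cy': 238.20134738045496, 'view': array([[-0.07296629, -0.99705407, -0.02364537, -0.00479146],
       [ 0.55936587, -0.060541  ,  0.82670709, -0.37454509],
       [-0.82570318,  0.04709534,  0.56213547, -0.8905029 ],
       [ 0.        ,  0.        ,  0.        ,  1.        ]])}
{'fovy': 52.309807959975714, 'cx': 316.9828990725393, 'cy': 240.76386706462574, 'view': array([[ 0.018676  , -0.99973942,  0.01312615, -0.05885558],
       [ 0.994862  ,  0.01988823,  0.09926756, -0.54221178],
       [-0.09950275,  0.01120479,  0.9949742 , -1.23769721],
       [ 0.        ,  0.        ,  0.        ,  1.        ]])}
```

View pics/top0.png

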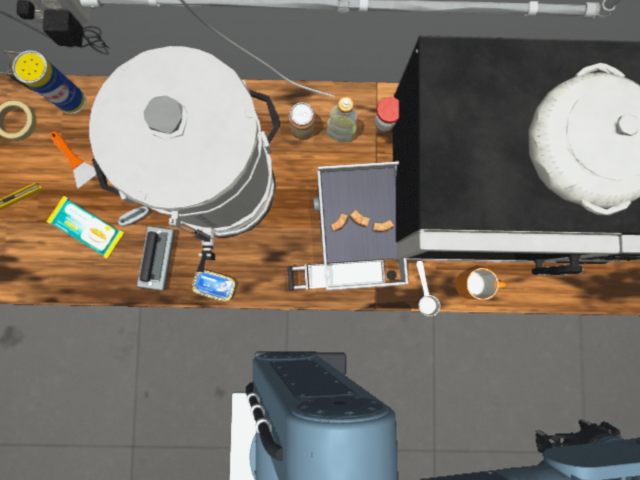

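View pics/side0.png

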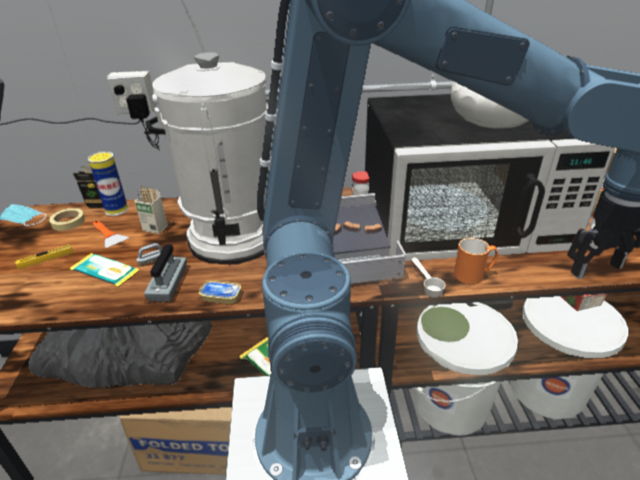

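The top view shows the griddle (cols 318–408, rows 163–290), the drawer grip at about (298,278), the crusts at (340,222), (359,217) and (383,226), the pad holder at about (155,257) and the tin at (214,285). I'll enlarge those two areas.

```bash
python3 - <<'E'
import cv2
im=cv2.imread("pics/top0.png")
a=cv2.resize(im[150:300,280:420],None,fx=4,fy=4,interpolation=cv2.INTER_CUBIC)
b=cv2.resize(im[215:310,120:250],None,fx=6,fy=6,interpolation=cv2.INTER_CUBIC)
cv2.imwrite("pics/g.png",a);cv2.imwrite("pics/p.png",b)
E
```

```text
(no output)
```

View pics/g.png

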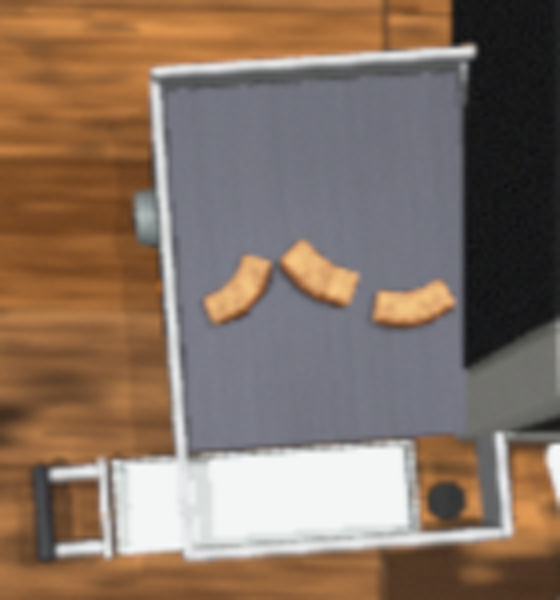

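View pics/p.png

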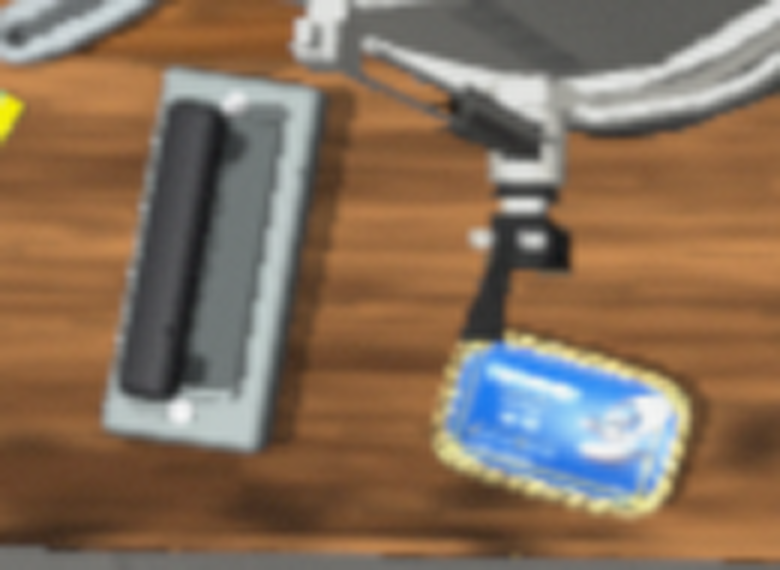

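The enlarged crops give the griddle edges, the grip bar corners and the holder cap corners. Next I'll back-project them and fit the poses.

```bash
cat >h.py <<'E'
import numpy as np
from bench import ctrl, imaging, job
from scipy.spatial.transform import Rotation as R
def bp(u,v,z,cam="top"):
    p=imaging.camera_params(cam);f=240/np.tan(np.radians(p["fovy"]/2));V=p["view"]
    d=V[:3,:3].T@np.array([(u-p["cx"])/f,-(v-p["cy"])/f,-1]);c=-V[:3,:3].T@V[:3,3]
    return c+d*(z-c[2])/d[2]
def crop(u,v,s,ou,ov,z): return bp((u+.5)/s-.5+ou,(v+.5)/s-.5+ov,z)
def tool(pos):  # shift in tool axes from measured pose to world pos
    o=ctrl.get_obs();q=o["eef_rot"];r=R.from_quat(q,scalar_first=True)
    return r.inv().apply(np.array(pos)-o["eef_pos"])
E
python3 - <<'E'
from h import *
from scipy.optimize import least_squares
np.set_printoptions(precision=4,suppress=True)
G=lambda u,v,z:crop(u,v,4,280,150,z)[:2]
P=lambda u,v,z:crop(u,v,6,120,215,z)[:2]
obs=[(G(250,447,.074),-.095,None),(G(410,440,.074),-.095,None),
(G(163,85,.09),None,.096),(G(175,280,.09),None,.096),(G(187,460,.09),None,.096),
(G(492,435,.09),None,-.096),(G(500,528,.09),None,-.096),
(G(210,546,.087),-.155,None),(G(490,529,.087),-.155,None),
(G(170,78,.108),.136,None),(G(450,58,.108),.136,None)]
def loc(p,w):
    c,s=np.cos(p[2]),np.sin(p[2]);d=w-p[:2];return np.array([c*d[0]+s*d[1],-s*d[0]+c*d[1]])
def f(p):
    return [loc(p,w)[0]-x if x is not None else loc(p,w)[1]-y for w,x,y in obs]
r=least_squares(f,[.6,-.1,0],loss="soft_l1",f_scale=.003);print("griddle",r.x,np.array(f(r.x)))
for n,u,v,z in[("grip",44,513,.052),("gripT",40,467,.052),("gripB",47,560,.052),("c0",237,290,.085),("c0l",210,312,.085),("c0rear",255,258,.085),("c1",320,273,.085),("c1rear",300,243,.085),("c2",413,305,.085),("c2R",454,300,.085),("mwave",465,365,.3)]:
    w=G(u,v,z);print(n,w,loc(r.x,w))
b=[P(*t,.092) for t in[(172,107),(220,108),(124,390),(170,397),(172,250)]]
c=[P(*t,.039) for t in[(168,70),(325,92),(262,450),(105,430)]]
print("bar",b,"mid",np.mean(b[:4],0),"len",np.linalg.norm((b[0]+b[1]-b[2]-b[3])/2));print("cap",c,np.mean(c,0))
d=(b[0]+b[1]-b[2]-b[3]);print("bar dir",np.arctan2(d[1],d[0]))
d=c[0]+c[1]-c[2]-c[3];print("cap dir",np.arctan2(d[1],d[0]), [np.linalg.norm(c[i]-c[i-1]) for i in range(4)])
print("tin",[P(*t,.024) for t in[(435,450),(690,400),(500,335),(630,515)]])
print("tap",[P(*t,.12) for t in[(480,340),(570,265)]])
o=ctrl.get_obs();print(R.from_quat(o["eef_rot"],scalar_first=True).as_matrix())
E
```

```text
griddle [ 0.5867 -0.158   0.0742] [ 0.0004 -0.0007 -0.0004 -0.0009 -0.0019  0.0021  0.0013  0.0006  0.0015
 -0.0031  0.0004]
grip [0.4456 0.0165] [-0.1278  0.1845]
gripT [0.4745 0.0197] [-0.0987  0.1856]
gripB [0.4162 0.0139] [-0.1573  0.1841]
c0 [ 0.585  -0.1012] [0.0025 0.0569]
c0l [ 0.5709 -0.0846] [-0.0103  0.0744]
c0rear [ 0.6053 -0.1121] [0.022  0.0445]
c1 [ 0.5967 -0.1526] [0.0104 0.0047]
c1rear [ 0.6153 -0.1399] [0.0299 0.0159]
c2 [ 0.5779 -0.2105] [-0.0127 -0.0517]
c2R [ 0.5815 -0.236 ] [-0.0109 -0.0774]
mwave [ 0.519  -0.2056] [-0.0711 -0.0424]
bar [array([0.5491, 0.3659]), array([0.549 , 0.3463]), array([0.4336, 0.3791]), array([0.4312, 0.3604]), array([0.4906, 0.3628])] mid [0.4907 0.3629] len 0.1174501960750265
cap [array([0.5708, 0.3862]), array([0.5627, 0.319 ]), array([0.4103, 0.3382]), array([0.4174, 0.4045])] [0.4903 0.362 ]
bar dir -0.11660704443084295
cap dir -0.12216881835096464 [np.float64(0.15443580421339764), np.float64(0.06767000094493969), np.float64(0.153604492740472), np.float64(0.06669730250647649)]
tin [array([0.4115, 0.2691]), array([0.4349, 0.1613]), array([0.4611, 0.2435]), array([0.3855, 0.1851])]
tap [array([0.4556, 0.2302]), array([0.486 , 0.1958])]
[[ 0.9712  0.2385 -0.    ]
 [ 0.2385 -0.9712  0.0016]
 [ 0.0004 -0.0016 -1.    ]]
```

Units first: shifts go in units of 100 mm and turns go in units of 0.25 rad. So -0.524 m is -5.24, 0.446 m is 4.46, 0.165 rad is 0.66.

send_path(
  plan=[
    [[4.46, -5.24, 0, 0, 0, 0.66, 0], [4.46, -5.24, 0, 0, 0, 0.66, 0], [4.46, -5.24, 0, 0, 0, 0.66, 0], [4.46, -5.24, 0, 0, 0, 0.66, 0], [4.46, -5.24, 0, 0, 0, 0.66, 0], [4.46, -5.24, 0, 0, 0, 0.66, 0], [4.46, -5.24, 0, 0, 0, 0.66, 0], [4.46, -5.24, 0, 0, 0, 0.66, 0], [4.46, -5.24, 0, 0, 0, 0.66, 0], [4.46, -5.24, 0, 0, 0, 0.66, 0]],
  ],
)

```text
time_s: 1.35
eef_pos: [0.4176, 0.0025, 0.2314]
eef_rot: [0.0, 0.999, 0.038, 0.0]
wrist_force: [1.7, -0.9, 0.7]
opening: 0.002
grasp_force: 0.0
```

```bash
python3 - <<'E'
from h import *
print(tool([.4453,.0571,.23]),tool([.4453,.0571,.03]))
E
```

```text
[ 0.03180771 -0.05237639  0.00141204] [ 0.03165466 -0.05247667  0.20141195]
```

In the tool's units: 0.2 m is 2, 0.19 m is 1.9.

send_path(
  plan=[
    [[0.31, -0.52, 0, 0, 0, 0, 0], [0.31, -0.52, 0.5, 0, 0, 0, 0], [0.31, -0.52, 1, 0, 0, 0, 0], [0.31, -0.52, 1.5, 0, 0, 0, 0], [0.31, -0.52, 1.9, 0, 0, 0, 0], [0.31, -0.52, 2, 0, 0, 0, 0], [0.31, -0.52, 2, 0, 0, 0, 0], [0.31, -0.52, 2, 0, 0, 0, 0]],
  ],
)

```text
time_s: 2.35
eef_pos: [0.4456, 0.0544, 0.0329]
eef_rot: [0.0, 0.999, 0.038, 0.002]
wrist_force: [-0.1, -0.2, 0.7]
opening: -0.003
grasp_force: 0.0
```

```bash
python3 - <<'E'
from h import *
import cv2
print(tool([.4453,.0571,.03]))
im=imaging.camera("top");cv2.imwrite("pics/d.png",cv2.resize(im[150:300,240:420],None,fx=4,fy=4))
E
```

```text
[-6.69440614e-05 -2.73630403e-03  2.91605522e-03]
```

View pics/d.png

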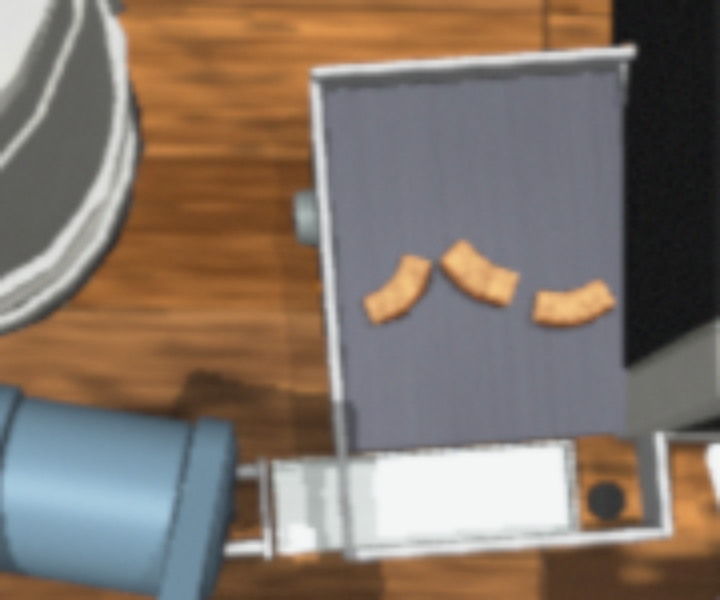

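The hand is at the left of the drawer grip and the drawer is still out, so I can push.

In the tool's units: 0.059 m is 0.59, 0.057 m is 0.57.

send_path(
  plan=[
    [[0, 0.1, 0.02, 0, 0, 0, 0], [0, 0.2, 0.02, 0, 0, 0, 0], [0, 0.28, 0.02, 0, 0, 0, 0], [0, 0.36, 0.02, 0, 0, 0, 0], [0, 0.43, 0.02, 0, 0, 0, 0], [0, 0.49, 0.02, 0, 0, 0, 0], [0, 0.54, 0.02, 0, 0, 0, 0], [0, 0.57, 0.02, 0, 0, 0, 0], [0, 0.59, 0.02, 0, 0, 0, 0], [0, 0.59, 0.02, 0, 0, 0, 0]],
  ],
)

```text
time_s: 3.65
eef_pos: [0.4482, -0.0044, 0.0292]
eef_rot: [0.0, 0.999, 0.038, -0.0]
wrist_force: [1.0, -1.1, -0.4]
opening: 0.002
grasp_force: 0.0
```

In the tool's units: 0.003 m is 0.03, 0.002 m is 0.02.

send_path(
  plan=[
    [[0, 0.01, 0, 0, 0, 0, 0], [0, 0.02, 0, 0, 0, 0, 0], [0, 0.03, 0, 0, 0, 0, 0], [0, 0.03, 0, 0, 0, 0, 0]],
  ],
)

```text
time_s: 4.15
eef_pos: [0.4484, -0.0072, 0.0292]
eef_rot: [-0.0, 0.999, 0.038, -0.0]
wrist_force: [-1.2, 1.9, -0.2]
opening: -0.003
grasp_force: 0.8
```

send_path(
  plan=[
    [[0, 0.01, 0, 0, 0, 0, 0], [0, 0.02, 0, 0, 0, 0, 0], [0, 0.03, 0, 0, 0, 0, 0], [0, 0.04, 0, 0, 0, 0, 0], [0, 0.04, 0, 0, 0, 0, 0]],
  ],
)

```text
time_s: 4.78
eef_pos: [0.4487, -0.0102, 0.0292]
eef_rot: [-0.001, 0.999, 0.038, -0.0]
wrist_force: [-1.5, 7.7, 0.0]
opening: -0.001
grasp_force: 3.8
```

In the tool's units: 0.004 m is 0.04, 0.003 m is 0.03.

send_path(
  plan=[
    [[0, 0.01, 0, 0, 0, 0, 0], [0, 0.02, 0, 0, 0, 0, 0], [0, 0.03, 0, 0, 0, 0, 0], [0, 0.04, 0, 0, 0, 0, 0], [0, 0.04, 0, 0, 0, 0, 0]],
  ],
)

```text
time_s: 5.4
eef_pos: [0.4486, -0.0106, 0.0292]
eef_rot: [-0.004, 0.999, 0.037, -0.0]
wrist_force: [0.9, 27.3, 6.6]
opening: -0.005
grasp_force: 13.8
```

```bash
python3 - <<'E'
from h import *
import cv2
im=imaging.camera("top");cv2.imwrite("pics/d2.png",cv2.resize(im[230:310,260:420],None,fx=5,fy=5))
E
```

```text
(no output)
```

View pics/d2.png

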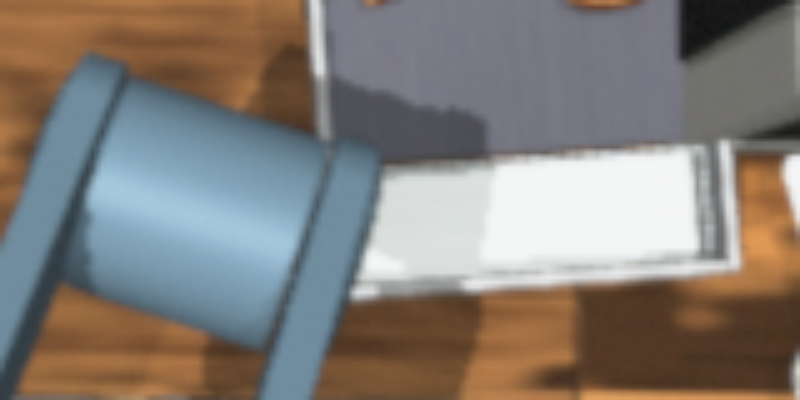

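The drawer is home: it met a hard stop with 27 N, and the tray's right end is at the right wall. Next I retract, lift and go round to the holder.

send_path(
  plan=[
    [[0, -0.2, 0, 0, 0, 0, 0], [0, -0.5, 0, 0, 0, 0, 0], [0, -0.5, -0.6, 0, 0, 0, 0], [0, -0.5, -1.2, 0, 0, 0, 0.5], [0, -0.5, -1.8, 0, 0, 0, 1], [-0.1, -0.7, -2.4, 0, 0, 0, 1], [-0.3, -1.1, -2.7, 0, 0, 0, 1], [-0.36, -1.68, -2.7, 0, 0, 0, 1], [-0.36, -1.68, -2.7, 0, 0, 0, 1]],
  ],
)

```text
time_s: 6.58
eef_pos: [0.4001, 0.1524, 0.3003]
eef_rot: [-0.0, 0.999, 0.041, 0.001]
wrist_force: [0.5, -1.6, -0.6]
opening: 1.0
grasp_force: 0.0
```

send_path(
  plan=[
    [[0.1, -0.5, 0, 0, 0, 0.2, 1], [0.2, -1, 0, 0, 0, 0.4, 1], [0.3, -1.48, 0, 0, 0, 0.6, 1], [0.7, -1.8, 0, 0, 0, 0.776, 1], [1.05, -2.06, 0, 0, 0, 0.776, 1], [1.05, -2.06, 0, 0, 0, 0.776, 1], [1.05, -2.06, 0, 0, 0, 0.776, 1]],
  ],
)

```text
time_s: 7.45
eef_pos: [0.4901, 0.3617, 0.2985]
eef_rot: [0.001, 0.998, -0.06, -0.001]
wrist_force: [0.5, 0.6, 0.2]
opening: 0.997
grasp_force: 0.0
```

```bash
python3 - <<'E'
from h import *
print(tool([.4905,.3625,.058]))
E
```

```text
[ 0.00057798 -0.00120816  0.24052873]
```

send_path(
  plan=[
    [[0, 0, 0.6, 0, 0, 0, 1], [0, 0, 1.2, 0, 0, 0, 1], [0, 0, 1.7, 0, 0, 0, 1], [0, 0, 2.1, 0, 0, 0, 1], [0, 0, 2.3, 0, 0, 0, 1], [0, 0, 2.41, 0, 0, 0, 1], [0, 0, 2.41, 0, 0, 0, 0], [0, 0, 2.41, 0, 0, 0, 0], [0, 0, 2.41, 0, 0, 0, 0], [0, 0, 2.41, 0, 0, 0, 0]],
  ],
)

```text
time_s: 8.7
eef_pos: [0.4905, 0.3633, 0.0593]
eef_rot: [-0.0, 0.998, -0.059, 0.001]
wrist_force: [1.8, 1.2, 0.6]
opening: 0.271
grasp_force: 61.8
```

send_path(
  plan=[
    [[0, 0, 0, 0, 0, 0, 0], [0, 0, 0, 0, 0, 0, 0], [0, 0, -0.2, 0, 0, 0, 0], [0, 0, -0.4, 0, 0, 0, 0], [0, 0, -0.4, 0, 0, 0, 0]],
  ],
)

```text
time_s: 9.32
eef_pos: [0.4914, 0.3637, 0.1012]
eef_rot: [-0.001, 0.998, -0.059, 0.002]
wrist_force: [-0.2, 0.6, -2.3]
opening: 0.268
grasp_force: 61.4
```

The holder is gripped and lifted. I carry it high, over the tap level, turning it on the way.

send_path(
  plan=[
    [[0, 0, -0.6, 0, 0, 0, 0], [0, 0, -1.2, 0, 0, 0, 0], [0, 0, -1.8, 0, 0, 0, 0], [-0.2, 0.2, -2.3, 0, 0, 0, 0], [-0.6, 0.5, -2.6, 0, 0, -0.6, 0], [-0.63, 1, -2.6, 0, 0, -1.2, 0], [-0.65, 1.5, -2.6, 0, 0, -1.8, 0], [-0.65, 1.9, -2.6, 0, 0, -2.4, 0], [-0.65, 2.23, -2.6, 0, 0, -3, 0], [-0.65, 2.23, -2.6, 0, 0, -3.54, 0]],
  ],
)

```text
time_s: 10.58
eef_pos: [0.3985, 0.1473, 0.3581]
eef_rot: [0.0, 0.927, 0.375, -0.0]
wrist_force: [-0.2, 0.3, -1.8]
opening: 0.27
grasp_force: 61.4
```

```bash
python3 - <<'E'
from h import *
o=ctrl.get_obs();M=R.from_quat(o["eef_rot"],scalar_first=True).as_matrix();a=np.arctan2(M[1,0],M[0,0])
print(a,"turn tool",-(np.pi/2+.0742-a),o["q"],tool([.55,-.12,.36]),tool([.6715,-.1517,.36]))
E
```

```text
0.7681820622178035 turn tool -0.8768142645770931 [ 7.35115279e-02 -2.53274693e-01  1.77581834e+00 -5.94524291e-04
  1.61901137e+00  8.76097043e-01] [-0.07675273  0.29748946 -0.00169408] [-0.01139905  0.40470902 -0.00166554]
```

In the tool's units: -0.06 m is -0.6, 0.06 m is 0.6, -0.875 rad is -3.5.

send_path(
  plan=[
    [[-0.15, 0.6, 0, 0, 0, -0.48, 0], [-0.3, 1.2, 0, 0, 0, -1, 0], [-0.45, 1.8, 0, 0, 0, -1.52, 0], [-0.6, 2.4, 0, 0, 0, -2, 0], [-0.75, 2.97, 0, 0, 0, -2.52, 0], [-0.45, 3.5, 0, 0, 0, -3, 0], [-0.11, 4.04, 0, 0, 0, -3.48, 0], [-0.11, 4.04, 0, 0, 0, -3.5, 0], [-0.11, 4.04, 0, 0, 0, -3.5, 0], [-0.11, 4.04, 0, 0, 0, -3.5, 0]],
  ],
)

```text
time_s: 11.82
eef_pos: [0.6706, -0.1489, 0.3599]
eef_rot: [0.001, 0.682, 0.732, 0.0]
wrist_force: [0.2, 0.8, -1.7]
opening: 0.27
grasp_force: 61.5
```

```bash
python3 - <<'E'
from h import *
import cv2
o=ctrl.get_obs();M=R.from_quat(o["eef_rot"],scalar_first=True).as_matrix();a=np.arctan2(M[1,0],M[0,0])
print(a,o["q"],M[2],tool([.6715,-.1517,.16]))
cv2.imwrite("pics/s.png",imaging.camera("side"))
E
```

```text
1.6416925357116 [-3.90824887e-01  3.65211801e-01  1.12527445e+00 -3.63690249e-05
  1.64947187e+00 -4.61724534e-01] [-7.60625305e-04  1.44721793e-03 -9.99998664e-01] [-0.00271479  0.0004422   0.199854  ]
```

View pics/s.png

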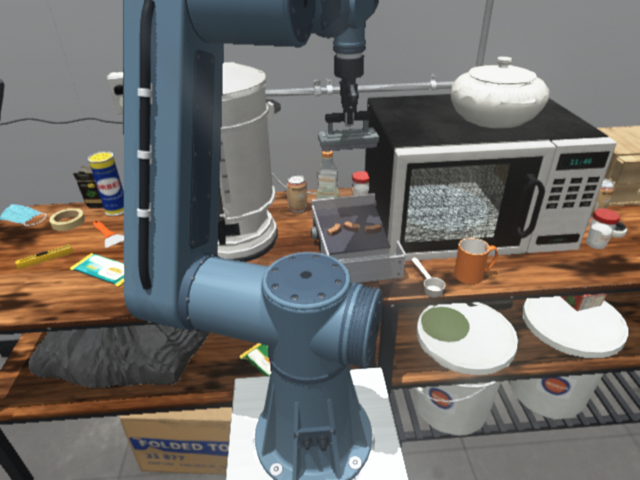

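The holder hangs over the rear of the plate, behind the crusts, at about (348,137). Now I lower it.

In the tool's units: 0.2 m is 2, 0.19 m is 1.9.

send_path(
  plan=[
    [[-0.02, 0, 0.5, 0, 0, 0, 0], [-0.02, 0, 1, 0, 0, 0, 0], [-0.02, 0, 1.4, 0, 0, 0, 0], [-0.02, 0, 1.7, 0, 0, 0, 0], [-0.02, 0, 1.9, 0, 0, 0, 0], [-0.02, 0, 2, 0, 0, 0, 0], [-0.02, 0, 2, 0, 0, 0, 0]],
  ],
)

```text
time_s: 12.75
eef_pos: [0.6715, -0.1514, 0.1588]
eef_rot: [0.0, 0.682, 0.732, 0.0]
wrist_force: [0.2, 1.3, -2.4]
opening: 0.275
grasp_force: 61.6
```

```bash
python3 - <<'E'
from h import *
import cv2
o=ctrl.get_obs();print(tool([.6715,-.1517,.133]),o["torque"])
im=imaging.camera("top");cv2.imwrite("pics/t3.png",cv2.resize(im[150:300,280:420],None,fx=4,fy=4))
E
```

```text
[-2.99403508e-04 -3.91626809e-05  2.57732071e-02] [-0.0063148   0.02120759 -0.01396907]
```

View pics/t3.png

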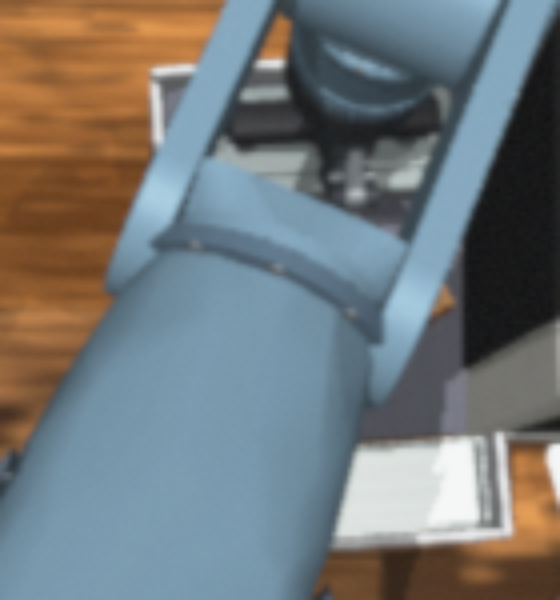

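The cap sits inside the side walls, and the right crust is visible in front of it at (440,300). Lowering into contact.

send_path(
  plan=[
    [[0, 0, 0.1, 0, 0, 0, 0], [0, 0, 0.18, 0, 0, 0, 0], [0, 0, 0.22, 0, 0, 0, 0], [0, 0, 0.25, 0, 0, 0, 0], [0, 0, 0.27, 0, 0, 0, 0], [0, 0, 0.28, 0, 0, 0, 0], [0, 0, 0.28, 0, 0, 0, 0]],
  ],
)

```text
time_s: 13.68
eef_pos: [0.6717, -0.1515, 0.131]
eef_rot: [0.0, 0.682, 0.732, 0.0]
wrist_force: [-2.6, 1.2, 3.8]
opening: 0.271
grasp_force: 62.5
```

In the tool's units: 0.003 m is 0.03, 0.0015 m is 0.015.

send_path(
  plan=[
    [[0, 0, 0.015, 0, 0, 0, 0], [0, 0, 0.03, 0, 0, 0, 0], [0, 0, 0.03, 0, 0, 0, 0]],
  ],
)

```text
time_s: 14.05
eef_pos: [0.6718, -0.1515, 0.1283]
eef_rot: [0.0, 0.682, 0.732, 0.0]
wrist_force: [-5.1, 1.2, 7.0]
opening: 0.272
grasp_force: 63.1
```

send_path(
  plan=[
    [[0, -0.05, 0, 0, 0, 0, 0], [0, -0.12, 0, 0, 0, 0, 0], [0, -0.2, 0, 0, 0, 0, 0], [0, -0.28, 0, 0, 0, 0, 0], [0, -0.36, 0, 0, 0, 0, 0], [0, -0.42, 0, 0, 0, 0, 0], [0, -0.45, 0, 0, 0, 0, 0]],
  ],
)

```text
time_s: 14.92
eef_pos: [0.6293, -0.1554, 0.1295]
eef_rot: [0.003, 0.682, 0.732, 0.002]
wrist_force: [3.4, -0.0, 6.4]
opening: 0.272
grasp_force: 62.7
```

send_path(
  plan=[
    [[0, -0.07, 0, 0, 0, 0, 0], [0, -0.15, 0, 0, 0, 0, 0], [0, -0.23, 0, 0, 0, 0, 0], [0, -0.31, 0, 0, 0, 0, 0], [0, -0.39, 0, 0, 0, 0, 0], [0, -0.47, 0, 0, 0, 0, 0], [0, -0.54, 0, 0, 0, 0, 0], [0, -0.6, 0, 0, 0, 0, 0]],
  ],
)

```text
time_s: 15.92
eef_pos: [0.5694, -0.1598, 0.1293]
eef_rot: [0.003, 0.682, 0.732, 0.002]
wrist_force: [3.6, -0.1, 6.2]
opening: 0.272
grasp_force: 62.8
```

In the tool's units: -0.039 m is -0.39, -0.036 m is -0.36.

send_path(
  plan=[
    [[0, -0.06, 0, 0, 0, 0, 0], [0, -0.12, 0, 0, 0, 0, 0], [0, -0.18, 0, 0, 0, 0, 0], [0, -0.24, 0, 0, 0, 0, 0], [0, -0.3, 0, 0, 0, 0, 0], [0, -0.36, 0, 0, 0, 0, 0], [0, -0.39, 0, 0, 0, 0, 0], [0, -0.39, 0, 0, 0, 0, 0]],
  ],
)

```text
time_s: 16.92
eef_pos: [0.5302, -0.1626, 0.1291]
eef_rot: [0.003, 0.682, 0.732, 0.001]
wrist_force: [1.7, 0.0, 5.8]
opening: 0.272
grasp_force: 62.8
```

```bash
python3 - <<'E'
from h import *
import cv2
im=imaging.camera("top");cv2.imwrite("pics/t4.png",cv2.resize(im[200:300,280:420],None,fx=5,fy=5))
E
```

```text
(no output)
```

View pics/t4.png

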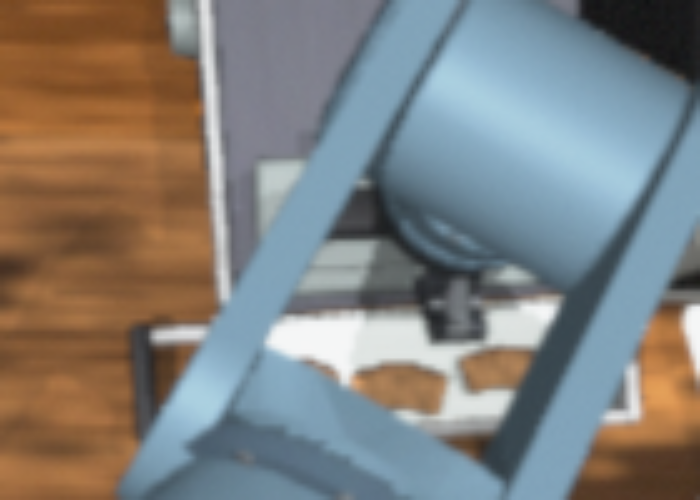

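All three crusts appear beyond the plate edge in the trough area (crop row ~375, edge ~305). I'll go 13 mm further, unload the pad and release.

send_path(
  plan=[
    [[0, -0.05, 0, 0, 0, 0, 0], [0, -0.1, 0, 0, 0, 0, 0], [0, -0.13, 0, 0, 0, 0, 0], [0, -0.13, 0, 0, 0, 0, 0], [0, -0.13, -0.02, 0, 0, 0, 0], [0, -0.13, -0.04, 0, 0, 0, 0], [0, -0.13, -0.045, 0, 0, 0, 0], [0, -0.13, -0.045, 0, 0, 0, 0]],
  ],
)

```text
time_s: 17.98
eef_pos: [0.5151, -0.1627, 0.1318]
eef_rot: [0.0, 0.682, 0.732, 0.0]
wrist_force: [2.5, -1.0, 3.0]
opening: 0.271
grasp_force: 62.3
```

send_path(
  plan=[
    [[0, 0, 0, 0, 0, 0, 0.5], [0, 0, 0, 0, 0, 0, 1], [0, 0, 0, 0, 0, 0, 1], [0, 0, 0, 0, 0, 0, 1], [0, 0, -0.3, 0, 0, 0, 1], [0, 0, -0.8, 0, 0, 0, 1], [0, 0, -1.4, 0, 0, 0, 1], [0, 0, -2, 0, 0, 0, 1]],
  ],
)

```text
time_s: 18.98
eef_pos: [0.5145, -0.1623, 0.3335]
eef_rot: [-0.0, 0.682, 0.732, -0.0]
wrist_force: [1.2, -1.3, 0.6]
opening: 0.999
grasp_force: 0.0
```

In the tool's units: 0.2 m is 2, 0.05 m is 0.5.

send_path(
  plan=[
    [[0.5, -0.3, -0.2, 0, 0, 0, 1], [1, -0.7, -0.2, 0, 0, 0, 1], [1.5, -1, -0.2, 0, 0, 0, 1], [2, -1.2, -0.2, 0, 0, 0, 1], [2.4, -1.2, -0.2, 0, 0, 0, 1], [2.4, -1.2, -0.2, 0, 0, 0, 1], [2.4, -1.2, -0.2, 0, 0, 0, 1], [2.4, -1.2, -0.2, 0, 0, 0, 1]],
  ],
)

```text
time_s: 19.98
eef_pos: [0.3784, 0.0674, 0.3516]
eef_rot: [-0.0, 0.682, 0.731, -0.0]
wrist_force: [1.3, -0.4, -0.5]
opening: 1.001
grasp_force: 0.0
```

```bash
python3 - <<'E'
from h import *
import cv2
im=imaging.camera("top");cv2.imwrite("pics/t5.png",cv2.resize(im[150:300,240:420],None,fx=4,fy=4))
E
```

```text
(no output)
```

View pics/t5.png

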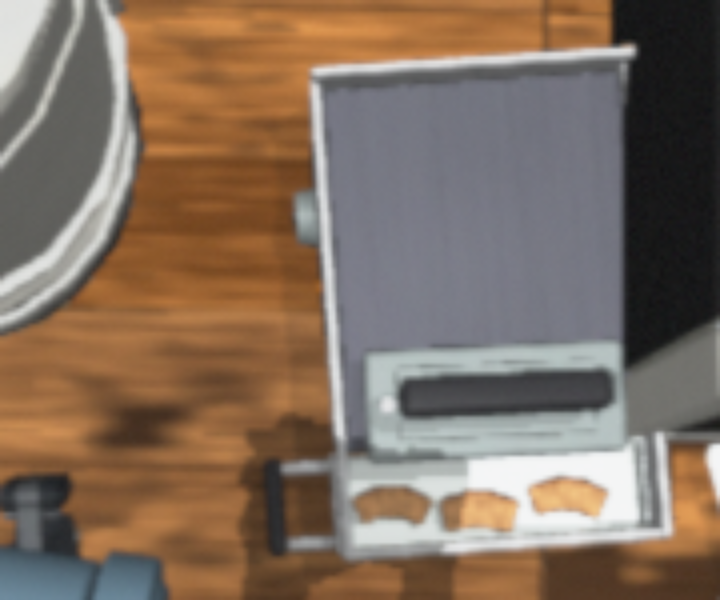

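All three crusts lie in the drawer at crop (392,505), (480,510) and (568,495). The drawer is home, and the holder stands flat on the plate, released and clear of the arm. Handing in.

```bash
python3 -c "
from h import *
w=bp(240+274.5/4-.5,150+507.5/4-.5,.052);d=w[:2]-[.5867,-.158];print('drawer',-.0741*d[0]+.9973*d[1]-.141)
print(ctrl.get_obs()['dq'].round(3));print(job.hand_in())"
```

```text
drawer -0.0006974878133923501
[ 0.001  0.001 -0.001  0.002  0.003  0.004]
the job is handed in; nothing more can be done
None
```

I pushed the drawer home (camera reading within 1 mm of its stop), swept all three crusts into it, left the pad holder released and flat on the plate, and handed the job in at about 20 s; no verdict was returned, and I didn't re-check the mug and tin by camera, though the arm was kept clear of both.

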